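# Open a spring-loaded irrigation filter

## Robot

A 6-joint arm with a two-finger parallel gripper is mounted at the origin on the work surface. World frame = base frame: x ahead of the robot, y to its left, z up, the work surface at z = 0. Lengths are in mm, angles in rad, forces in N, time in s.
With the tool pointing down it reaches from about 350 to 875 mm from the base axis. Payload 4.2 kg.
Tool frame: the origin (TCP) lies midway between the tips of the shut fingers; the grasp point (between the pads) lies 19 mm behind it; z points along the fingers, y is the line along which they close (so a half turn about z gives the same grasp; the last joint's range is limited). The gripper opens to 85 mm and grips with 20 to 120 N. Pads are 22 mm wide; open, the fingers measure 114 mm over their backs; the gripper's body (76 mm by 85 mm) begins 54 mm behind the grasp point. The pads swing forward as they close: fully open they stand 13 mm farther back than shut.
Start: joints at [-0.875, 0.385, 0.008, 0, -1.194, -0.259], TCP at [264.413, -566.29, 231.312] pointing down, gripper open.
Joint ranges: [-3.14, 3.14], [-1.21, 2.06], [-1.07, 1.41], [-3.16, 2.05], [-2.99, -0.16], [-3.1, 3.1]. Speed limits (rad/s): [2.79, 2.79, 3.14, 3.14, 3.14, 3.14].

## Interface

Orientations are given as a unit quaternion [x, y, z, w].
In Python, from bench import arm, eyes, nets gives the robot as it stands.
- The arm moves only by the tool apply_moves, never from a script. Its arguments are lists of equal length, an entry for each row: "delta_rot": the turn, a rotation vector about the tool's x, y, z as a fraction of full scale, a list of three; "xyz": the shift along the tool's x, y, z as a fraction of full scale, a list of three; "hand": the gripper command: -1 is fully open, 1 is shut, values between are in proportion. In form: {"delta_rot": [[ax, ay, az], ...], "xyz": [[dx, dy, dz], ...], "hand": [hand, ...]}. A call has 1 to 20 rows; each row shifts and turns the commanded pose from where the row before left it, along the tool's axes as they then stand; what a row does not reach is not made up. Full scale, the value 1, is 0.025 m for a shift and 6 degrees for a turn. A row lasts 1/12 s, in which the tool goes at most 41.7 mm and 7.16 degrees, less where a joint would pass 70% of its speed; a pose out of reach is approached as far as the arm can. A call with a number of a shift or a turn outside -1 to 1 is refused whole. A call with a gripper value outside its range is refused whole. The fingers move at their own pace and stop on an object; the grip force is fixed at half the most. Time passes only in rows, so rows that do not move let the fingers close. It gives the time, the measured TCP pose, the force, the opening and the grip force at its end, in the units of the state.
- arm.read_state(): the state, without advancing time (a new reading comes with each control period).
- eyes.get_image(name): name is "scene" or "top" or "wrist"; returns a dict with "frame" (480x640x3 uint8, red, green, blue), "range_z" (480x640 float32, mm along the optical axis (not along the pixel's ray), 0 where there is no reading), "camera_matrix" (3x3 intrinsics, pixels), "dist" ([k1, k2, p1, p2, k3] as OpenCV has them; the pictures are not rectified), "R" (3x3) and "t" (3): a world point X has camera coordinates R X + t; the wrist camera has in their place "hand_eye" (4x4, takes a point from camera to tool coordinates, whose origin is the TCP and whose axes are the flange's). Camera axes: x right, y down, z forward; pixel columns grow to the right and rows downward; lengths in mm; the calibration is good to about 2 mm. A picture is of the moment at which its call begins: read the wrist's pose just before it.
- arm.job_done(): hands the job in; it is judged then, once.
Trained networks look in a picture, given as the dict that the camera call returned (one of the last four; its "shot" number tells which), for a name from the list of things; names that differ only in an ending like _2 or _b are one class to them, and where a whole thing is asked for, a point or a joint stands for the part that bears it (a point fixed in the world has none). Each returns a list of dicts, best first, with "score" (0 to 1); they miss things now and then, are a little off and sometimes report something else, mostly with a low value. They report only what shows in the picture. A call takes as long as a camera call. They do not tell look-alikes from the thing itself.
- nets.look_for(name, picture): "bbox" ([left, top, right, bottom] in pixels, round what is visible of it).
- nets.masks_of(name, picture): "region" (480x640 bool, what is visible of it) and "bbox" ([left, top, right, bottom] in pixels, round what is visible of it).
The state is a dict: "clock": time; "joints": joint angles; "joint_vel": joint speeds; "joint_efforts": joint torques, N m; "position": TCP position; "ee_rot": TCP orientation; "contact_force": force on the tool from outside, world axes, zero at the start; "wrist_torque": the same for the moment, N m; "gripper_width": finger opening in mm; "grasp_force": force on a finger pad.
Only numpy, scipy, OpenCV 4.12 (cv2) and the standard library are available. Lean on these libraries where they do the work, as an engineer would, in place of code of your own. Each camera call takes 0.05 s, during which the arm holds its last target. There are 200 camera calls.

## Task

Open the irrigation filter bolted upright on the bench: unscrew its ribbed cap anticlockwise, regripping as often as needed, gently, letting it rise with its thread and without forcing the thread up, down or sideways. A spring inside pushes the cap up, so have hold of it when the thread lets go, and lift it straight off. Then stand the cap, open end down, in the shallow grey tray without dropping or banging it, and leave the other things where they are.

Things in the scene. Friction and masses are not known exactly. Their poses are not given: they have to be found in the camera images.
- filter: black plastic disc filter, fixed to the bench. Origin at the centre of its underside, z up its axis. Foot plate 110 mm square, 8 mm thick; round barrel 68 mm across up to a flat shoulder 100 mm above the bench; pipe stubs 34 mm across reach 75 mm out along +y and -y at 48 mm height; above the shoulder a threaded neck 36 mm across, under the cap
- neck_top (a point): centre of the top of the neck, on the filter's axis, 141 mm above the bench. A spring pin 10 mm thick comes up out of it behind the cap until its tip is 187 mm above the bench; it pushes the cap up with about 6 N at the start, 3 to 4 N where the thread lets go and 2 N at its stop. The plastic thread is easily hurt: beyond that spring load keep sideways, upward and downward forces on the cap under about 6 N
- cap: round black cap, 48 mm across, 66 mm tall, 55 to 115 g, screwed down on the neck. Origin at the centre of its open lower rim, 101.5 mm above the bench at the start, z up its axis. The upper 22 mm are a solid ribbed grip, below it a hollow skirt 44 mm deep with small lugs inside. It lifts clear of the neck at 40 mm above its start and clear of the pin at 86 mm
- cap_grip (a point): point on the cap's axis at mid height of the ribbed grip, 55 mm above the lower rim, 11 mm below the top; grip here at any yaw. Right-hand thread: anticlockwise from above unscrews. How much it rises a turn and when exactly it lets go (between 1 and 1.5 turns) is not known beforehand: follow by feel. Play under 1 mm each way; let go in mid thread it stays put; once free the spring throws it off unless held
- tray: shallow open grey plastic tray, fixed to the bench, 180 mm (x) by 140 mm (y), walls 4 mm thick and 20 mm high, floor 4 mm thick. Origin at the centre of its underside, z up
- tee: bystander: loose black plastic pipe tee, 74 mm long, 29 mm high. Origin at the middle of its run, at bench height
- coupling: bystander: loose grey pipe coupling, a ring 44 mm across, 30 mm high. Origin at the centre of its underside
- spanner: bystander: loose steel spanner lying flat on the bench on the robot's side. Origin near its middle
Things that resemble listed ones, but are neither listed nor needed, are in the scene too. Leave any green look-alike of the cap alone.

How it is judged (in metres and radians):
On the way:
1. the cap is off the thread, lifted clear of the neck and held (z of cap in the frame of filter above 0.145 m and contact force between the fingers and cap above 0.5 N), for 0.1 s.
At the end, for the whole second after the job is handed in: The cap stands still and released in the tray, open end down: its rim within 5 mm of the tray's floor, its axis within 0.15 rad of upright, its centre within 70 mm along and 50 mm across of the tray's centre (z of cap in the frame of tray below 0.009 m and x of cap in the frame of tray between -0.07 and 0.07 m and y of cap in the frame of tray between -0.05 and 0.05 m and angle between cap's own z axis and vertical below 0.15 rad and linear speed of cap below 0.02 m/s); the robot touches nothing.
It fails at once if the thread is forced: the cap and the filter (its spring pin, about 12 N at rest, counted in) press on each other with more than 20 N (contact force between cap and filter above 20 N).
It fails at once if the cap springs away or is dropped: it moves faster than 0.45 m/s while no finger touches it (contact force between the fingers and cap below 0.05 N and linear speed of cap above 0.45 m/s).
It fails at once if the cap is banged or pressed hard into the tray (over 40 N) (contact force between cap and tray above 40 N).
It fails at once if a bystander is moved by more than 15 mm (distance of any of tee, coupling, spanner from where it was at the start of the episode above 0.015 m).
It also fails if it takes over 72 s, if anything falls off the work surface, if the arm or the gripper's body presses on something with over 40 N, if the wrist force passes 120 N, or if a joint passes its speed limit or range.

## Working session

There is one attempt and no reset: what is moved stays moved. The work goes in short steps, Python scripts to look and compute and a tool call to move; the robot and the scene stay as the last step left them, time stands still between calls to the robot, and variables do not carry over. Pictures are saved under pics/ and viewed, at most 10 in all, crops included, and the job is handed in when it is done.

Besides the shell and the picture viewer there is one more tool, called in YAML: its name, and indented under it one key for each argument. apply_moves: Moves the arm, as the interface text tells. Its arguments: {"type":"object","properties":{"delta_rot":{"type":"array"},"xyz":{"type":"array"},"hand":{"type":"array"}},"required":["delta_rot","xyz","hand"]}

```bash
mkdir -p pics
cat > h.py <<'E'
import numpy as np, cv2
from bench import arm, eyes, nets
from scipy.spatial.transform import Rotation as Rn
def cloud(p):
    z=p["range_z"]; v,u=np.nonzero(z>0)
    return u,v,unproj(p,u,v,z[v,u])
def unproj(p,u,v,z):
    uv=np.stack([u,v],-1).reshape(-1,1,2).astype(float)
    n=cv2.undistortPoints(uv,np.array(p["camera_matrix"],float),np.array(p["dist"],float)).reshape(-1,2)
    c=np.c_[n,np.ones(len(n))]*np.asarray(z,float).reshape(-1,1)
    if "R" in p: return (c-np.array(p["t"]).ravel())@np.array(p["R"])
    H=np.array(p["hand_eye"]); s=p["st"]
    t=c@H[:3,:3].T+H[:3,3]
    return Rn.from_quat(s["ee_rot"]).apply(t)+np.array(s["position"])
def shot(n):
    st=arm.read_state(); p=eyes.get_image(n); p["st"]=st; return p
def maskpts(p,r):
    v,u=np.nonzero(r&(p["range_z"]>0)); return unproj(p,u,v,p["range_z"][v,u])
E
python3 - <<'E'
from h import *
print(arm.read_state())
ims=[]
for n in ["scene","top"]:
    p=shot(n); im=cv2.cvtColor(p["frame"],cv2.COLOR_RGB2BGR); cv2.imwrite(f"pics/{n}0.png",im)
    for name in ["filter","cap","tray","tee","coupling","spanner"]:
        for d in nets.masks_of(name,p)[:3]:
            q=maskpts(p,d["region"])
            print(n,name,round(d["score"],2),np.round(d["bbox"]).astype(int), np.round(np.percentile(q,[3,50,97],axis=0)).astype(int).tolist() if len(q) else None)
E
```

```text
{'clock': 0.0, 'joints': array([-8.75404813e-01,  3.85519979e-01,  6.59169313e-03, -4.77790459e-04,
       -1.19399332e+00, -2.58608257e-01]), 'joint_vel': array([ 0.00106087,  0.00068028, -0.00051231,  0.00084341, -0.00178013,
        0.0018497 ]), 'joint_efforts': array([ 1.65812544e-03, -3.92289805e+01,  1.88400328e+01,  4.18612942e+00,
       -4.58051931e-03,  3.17207327e-07]), 'position': array([ 264.15222134, -565.77561656,  230.23345304]), 'ee_rot': array([-2.16573564e-01,  9.76265698e-01,  1.04596639e-03, -2.90617548e-04]), 'contact_force': array([ 1.33222315, -0.45490273,  0.79498895]), 'wrist_torque': array([ 0.0075383 , -0.00592152, -0.02162664]), 'grasp_force': 0.0, 'gripper_width': 85.29060281396275}
scene filter 0.71 [342 181 419 259] [[501, 112, 7], [568, 160, 47], [602, 240, 102]]
scene cap 0.84 [375 144 406 198] [[497, 162, 5], [556, 173, 156], [573, 290, 172]]
scene cap 0.67 [302 221 333 266] [[489, 38, 7], [515, 50, 60], [530, 77, 70]]
scene tray 0.77 [142 283 287 421] [[409, -250, 3], [501, -181, 6], [587, -108, 21]]
scene tee 0.9 [405 298 457 336] [[693, 46, 9], [726, 65, 27], [747, 104, 31]]
scene coupling 0.63 [350 367 381 400] [[691, -106, 3], [711, -87, 25], [729, -67, 33]]
scene spanner 0.79 [197 210 259 284] [[293, -54, 3], [376, -23, 9], [456, 12, 11]]
top filter 0.94 [172 218 261 280] [[497, 114, 6], [534, 162, 39], [600, 251, 102]]
top cap 0.9 [185 220 225 256] [[527, 161, 108], [546, 180, 169], [570, 206, 172]]
top cap 0.58 [274 253 305 282] [[485, 36, 12], [505, 58, 67], [528, 80, 70]]
top tray 0.84 [372 222 469 337] [[412, -250, 2], [495, -181, 5], [583, -109, 22]]
top tray 0.65 [172 218 263 283] [[496, 114, 6], [534, 162, 36], [602, 252, 102]]
top tee 0.6 [260 143 302 178] [[689, 48, 16], [719, 72, 28], [742, 108, 32]]
top coupling 0.6 [354 152 381 175] [[686, -104, 1], [707, -85, 28], [727, -65, 33]]
top spanner 0.59 [313 298 354 398] [[294, -51, 2], [357, -19, 8], [445, 13, 11]]
```

Run:
```python
from h import *
a=cv2.imread("pics/top0.png")[130:410,160:480]; cv2.imwrite("pics/c1.png",cv2.resize(a,None,fx=2.1,fy=2.1,interpolation=cv2.INTER_CUBIC))
a=cv2.imread("pics/scene0.png")[120:290,280:480]; cv2.imwrite("pics/c2.png",cv2.resize(a,None,fx=3.4,fy=3.4,interpolation=cv2.INTER_CUBIC))
for n in ["top","scene"]:
    p=shot(n); u,v,q=cloud(p)
    m=(q[:,2]>162)&(q[:,2]<180)&(abs(q[:,0]-545)<50)&(abs(q[:,1]-180)<50)
    uv=np.c_[u,v][m]; c=q[m]
    (cx,cy),r=cv2.minEnclosingCircle(c[:,:2].astype(np.float32)); print(n,m.sum(),cx,cy,r,np.percentile(c,[5,50,95],axis=0).round(1).tolist())
    m=(q[:,2]>94)&(q[:,2]<106)&(abs(q[:,0]-545)<50)&(abs(q[:,1]-180)<50); c=q[m]
    (cx,cy),r=cv2.minEnclosingCircle(c[:,:2].astype(np.float32)); print(" shoulder",m.sum(),cx,cy,r,np.median(c[:,2]))
    m=(q[:,2]>12)&(q[:,2]<26)&(abs(q[:,0]-500)<120)&(abs(q[:,1]+180)<100); c=q[m]
    print(" tray",m.sum(),np.round(cv2.minAreaRect(c[:,:2].astype(np.float32))[0]),cv2.minAreaRect(c[:,:2].astype(np.float32))[1:])
```

```text
top 790 549.4943237304688 185.621826171875 25.035022735595703 [[529.5, 164.7, 166.7], [548.3, 184.5, 169.4], [568.5, 204.7, 171.5]]
 shoulder 546 548.8509521484375 184.72178649902344 36.27806854248047 100.50320175963691
 tray 964 [ 497. -179.] ((140.27127075195312, 180.15602111816406), 78.19202423095703)
scene 584 550.5824584960938 186.2531280517578 26.234689712524414 [[531.0, 163.3, 163.9], [551.9, 181.5, 170.0], [571.4, 203.3, 171.7]]
 shoulder 540 550.5702514648438 184.63150024414062 35.78291320800781 101.17466751182474
 tray 1703 [ 498. -178.] ((140.718505859375, 182.10296630859375), 78.17224884033203)
```

View pics/c1.png

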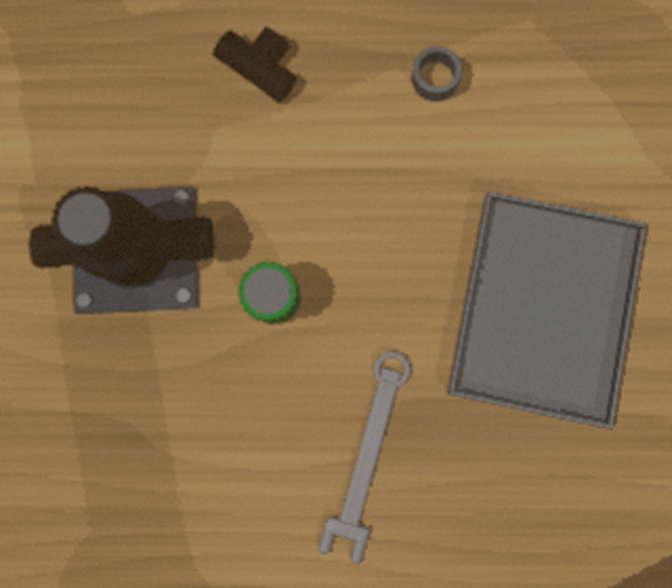

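View pics/c2.png

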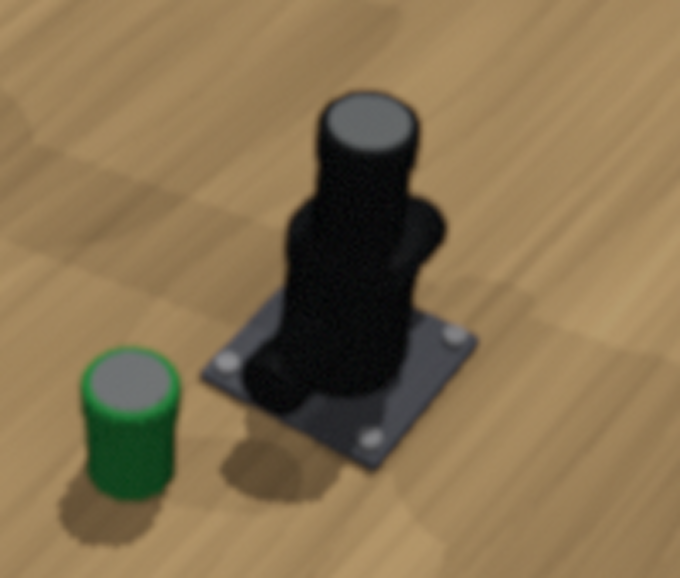

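Candidates for the cap are the black cap on the filter, at top px (200,234) and scene px (389,157), and the green look-alike at top px (288,268) and scene px (319,243). The scene crop shows the black one sitting on the filter barrel, so I choose that one, at about (549.5, 185). The tray centre is about (497, -179).

apply_moves:
  delta_rot:
    - [0, 0, 0]
    - [0, 0, 0]
    - [0, 0, 0]
    - [0, 0, 0]
    - [0, 0, 0]
    - [0, 0, 0]
    - [0, 0, 0]
    - [0, 0, 0]
    - [0, 0, 0]
    - [0, 0, 0]
    - [0, 0, 0]
    - [0, 0, 0]
    - [0, 0, 0]
    - [0, 0, 0]
    - [0, 0, 0]
    - [0, 0, 0]
    - [0, 0, 0]
    - [0, 0, 0]
    - [0, 0, 0]
    - [0, 0, 0]
  xyz:
    - [-0.68, 0.66, -0.1]
    - [-0.68, 0.66, -0.1]
    - [-0.68, 0.66, -0.1]
    - [-0.68, 0.66, -0.1]
    - [-0.68, 0.66, -0.1]
    - [-0.68, 0.66, -0.1]
    - [-0.68, 0.66, -0.1]
    - [-0.68, 0.66, -0.1]
    - [-0.68, 0.66, -0.1]
    - [-0.68, 0.66, -0.1]
    - [-0.68, 0.66, -0.1]
    - [-0.68, 0.66, -0.1]
    - [-0.68, 0.66, -0.1]
    - [-0.68, 0.66, -0.1]
    - [-0.68, 0.66, -0.1]
    - [-0.68, 0.66, -0.1]
    - [-0.68, 0.66, -0.1]
    - [-0.68, 0.66, -0.1]
    - [-0.68, 0.66, -0.1]
    - [-0.68, 0.66, -0.1]
  hand: [-1, -1, -1, -1, -1, -1, -1, -1, -1, -1, -1, -1, -1, -1, -1, -1, -1, -1, -1, -1]

```text
clock: 2.47
position: [433.1, -122.3, 281.7]
ee_rot: [-0.217, 0.976, -0.0, 0.0]
contact_force: [-0.0, -0.9, 0.4]
gripper_width: 85.4
grasp_force: 0.0
```

apply_moves:
  delta_rot:
    - [0, 0, 0]
    - [0, 0, 0]
    - [0, 0, 0]
    - [0, 0, 0]
    - [0, 0, 0]
    - [0, 0, 0]
    - [0, 0, 0]
    - [0, 0, 0]
    - [0, 0, 0]
    - [0, 0, 0]
    - [0, 0, 0]
    - [0, 0, 0]
    - [0, 0, 0]
    - [0, 0, 0]
    - [0, 0, 0]
    - [0, 0, 0]
  xyz:
    - [-0.67, 0.65, 0]
    - [-0.67, 0.65, 0]
    - [-0.67, 0.65, 0]
    - [-0.67, 0.65, 0]
    - [-0.67, 0.65, 0]
    - [-0.67, 0.65, 0]
    - [-0.67, 0.65, 0]
    - [-0.67, 0.65, 0]
    - [-0.67, 0.65, 0]
    - [-0.67, 0.65, 0]
    - [-0.67, 0.65, 0]
    - [-0.67, 0.65, 0]
    - [-0.67, 0.65, 0]
    - [-0.67, 0.65, 0]
    - [0, 0, 0]
    - [0, 0, 0]
  hand: [-1, -1, -1, -1, -1, -1, -1, -1, -1, -1, -1, -1, -1, -1, -1, -1]

```text
clock: 3.8
position: [549.1, 182.7, 280.7]
ee_rot: [-0.217, 0.976, -0.0, -0.001]
contact_force: [1.0, -0.5, 0.3]
gripper_width: 85.7
grasp_force: 0.0
```

Run:
```python
from h import *
p=shot("wrist"); s=p["st"]; print(s["clock"],s["position"],s["joints"],s["ee_rot"],s["contact_force"]); print(np.round(p["hand_eye"],3).tolist())
im=cv2.cvtColor(p["frame"],cv2.COLOR_RGB2BGR); cv2.imwrite("pics/w1.png",im)
u,v,q=cloud(p)
m=(q[:,2]>160)&(q[:,2]<180)&(abs(q[:,0]-549)<40)&(abs(q[:,1]-185)<40); c=q[m]
print(m.sum(),cv2.minEnclosingCircle(c[:,:2].astype(np.float32)),c.mean(0),np.median(c[:,2]))
for d in nets.look_for("cap",p)[:3]: print(d)
```

```text
3.8 [549.12524926 182.730223   280.71870359] [ 6.00942201e-01  2.75989830e-01 -2.65840605e-02 -1.06096975e-04
 -1.26932778e+00 -1.73350242e+00] [-2.17353415e-01  9.76092816e-01 -1.58933362e-04 -5.31744500e-04] [ 0.99235017 -0.54883933  0.25174449]
[[-0.0, -0.947, -0.321, 83.835], [1.0, -0.0, -0.0, 1.012], [0.0, -0.321, 0.947, -142.838], [0.0, 0.0, 0.0, 1.0]]
3183 ((548.6250610351562, 186.2159423828125), 25.174375534057617) [546.98308569 185.4631203  168.30079025] 168.5648236367752
{'bbox': [202.0, 90.0, 261.8, 141.6], 'score': 0.88}
{'bbox': [294.6, 198.8, 358.7, 273.9], 'score': 0.61}
```

View pics/w1.png

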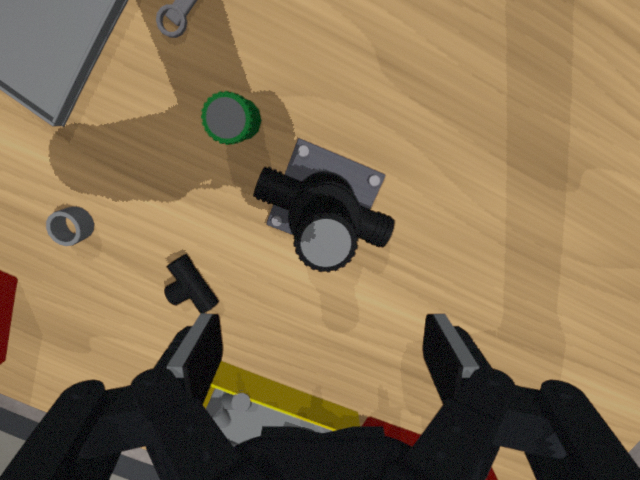

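The wrist view shows the black cap top at px (327,243). The green look-alike is at (231,118), off to the side. Joint 6 positive turns anticlockwise, so I first wind back clockwise and take a second look.

apply_moves:
  delta_rot:
    - [0, 0, 1]
    - [0, 0, 1]
    - [0, 0, 1]
    - [0, 0, 1]
    - [0, 0, 1]
    - [0, 0, 1]
    - [0, 0, 1]
    - [0, 0, 1]
    - [0, 0, 1]
    - [0, 0, 1]
    - [0, 0, 1]
    - [0, 0, 1]
    - [0, 0, 0]
    - [0, 0, 0]
  xyz:
    - [0, 0, 0]
    - [0, 0, 0]
    - [0, 0, 0]
    - [0, 0, 0]
    - [0, 0, 0]
    - [0, 0, 0]
    - [0, 0, 0]
    - [0, 0, 0]
    - [0, 0, 0]
    - [0, 0, 0]
    - [0, 0, 0]
    - [0, 0, 0]
    - [0, 0, 0]
    - [0, 0, 0]
  hand: [-1, -1, -1, -1, -1, -1, -1, -1, -1, -1, -1, -1, -1, -1]

```text
clock: 5.07
position: [548.9, 181.0, 281.7]
ee_rot: [0.398, 0.917, 0.0, 0.0]
contact_force: [-0.0, 0.2, -0.1]
gripper_width: 85.2
grasp_force: 0.0
```

```bash
cat >> h.py <<'E'
def capfit(p,x0=549,y0=185.7,z0=158,z1=180):
    u,v,q=cloud(p); m=(q[:,2]>z0)&(q[:,2]<z1)&(np.hypot(q[:,0]-x0,q[:,1]-y0)<40); c=q[m]
    top=c[c[:,2]>np.median(c[:,2])-3]
    (cx,cy),r=cv2.minEnclosingCircle(top[:,:2].astype(np.float32))
    return len(c),np.round([cx,cy,r,np.median(c[:,2])],1)
def totool(s,d):
    return Rn.from_quat(s["ee_rot"]).inv().apply(d)
E
python3 - <<'E'
from h import *
p=shot("wrist"); s=p["st"]; print(s["clock"],s["position"],s["joints"].round(3),s["ee_rot"].round(4),s["contact_force"])
print(capfit(p)); print(totool(s,np.array([549,185.7,0])-[*s["position"][:2],0]))
print(Rn.from_quat(s["ee_rot"]).as_matrix().round(3))
E
```

```text
5.0667 [548.89914988 181.02495856 281.71953407] [ 0.599  0.273 -0.028 -0.    -1.269 -2.988] [3.978e-01 9.175e-01 2.000e-04 1.000e-04] [-0.01018878  0.23347197 -0.07277575]
(3230, array([548.8, 186.6,  25.1, 168.5]))
[3.34333764e+00 3.26929276e+00 1.22783724e-03]
[[-0.684  0.73   0.   ]
 [ 0.73   0.684  0.   ]
 [-0.     0.    -1.   ]]
```

apply_moves:
  delta_rot:
    - [0, 0, 0]
    - [0, 0, 0]
    - [0, 0, 0]
    - [0, 0, 0]
    - [0, 0, 0]
    - [0, 0, 0]
    - [0, 0, 0]
    - [0, 0, 0]
    - [0, 0, 0]
    - [0, 0, 0]
    - [0, 0, 0]
    - [0, 0, 0]
    - [0, 0, 0]
    - [0, 0, 0]
    - [0, 0, 0]
  xyz:
    - [0.13, 0.11, 0]
    - [0, 0, 0.7]
    - [0, 0, 0.7]
    - [0, 0, 0.7]
    - [0, 0, 0.7]
    - [0, 0, 0.7]
    - [0, 0, 0.7]
    - [0, 0, 0.6]
    - [0, 0, 0.5]
    - [0, 0, 0.3]
    - [0, 0, 0.2]
    - [0, 0, 0.13]
    - [0, 0, 0]
    - [0, 0, 0]
    - [0, 0, 0]
  hand: [-1, -1, -1, -1, -1, -1, -1, -1, -1, -1, -1, -1, -0.3, -0.3, -0.3]

```text
clock: 6.37
position: [549.4, 186.4, 133.9]
ee_rot: [0.398, 0.917, 0.001, 0.0]
contact_force: [-0.4, -0.2, -0.6]
gripper_width: 55.6
grasp_force: 0.0
```

Run:
```python
from h import *
p=shot("wrist"); s=p["st"]; print(s["clock"],s["position"],s["contact_force"],s["gripper_width"])
im=cv2.cvtColor(p["frame"],cv2.COLOR_RGB2BGR); cv2.imwrite("pics/w2.png",im)
print(capfit(p))
p=shot("scene"); im=cv2.cvtColor(p["frame"],cv2.COLOR_RGB2BGR)[90:240,300:480]; cv2.imwrite("pics/s2.png",cv2.resize(im,None,fx=3.5,fy=3.5))
```

```text
6.3667 [549.38665869 186.41947882 133.87709428] [-0.40967739 -0.15672951 -0.55502936] 55.59304880703431
(15983, array([543.5, 191.6,  39. , 168.6]))
```

View pics/w2.png

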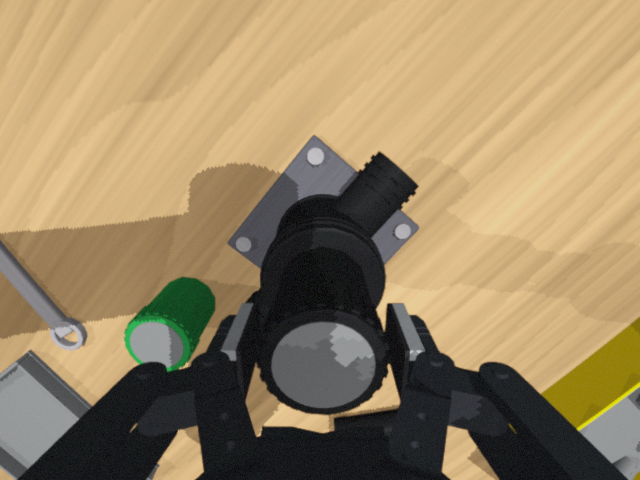

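View pics/s2.png

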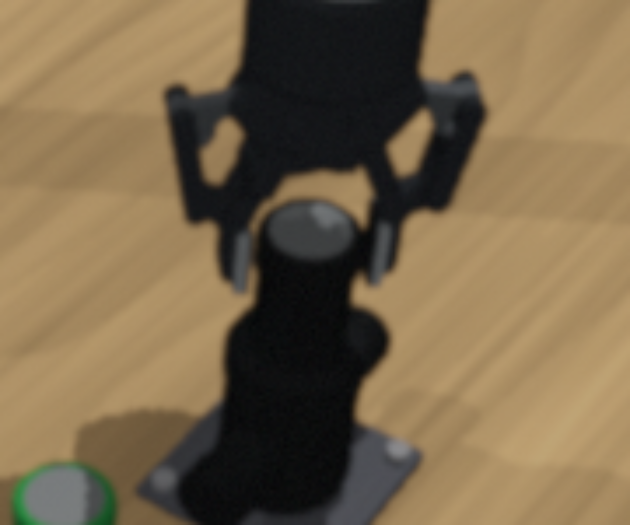

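The wrist view shows the cap top at px (325,365), centred between the pads at about (240,330) and (402,330). The scene view shows the pads level with the ribbed grip. I now close in small steps, watching for a one-sided touch.

apply_moves:
  delta_rot:
    - [0, 0, 0]
    - [0, 0, 0]
    - [0, 0, 0]
    - [0, 0, 0]
  xyz:
    - [0, 0, 0]
    - [0, 0, 0]
    - [0, 0, 0]
    - [0, 0, 0]
  hand: [-0.24, -0.2, -0.17, -0.17]

```text
clock: 6.8
position: [548.9, 186.2, 133.1]
ee_rot: [0.399, 0.917, 0.0, 0.0]
contact_force: [-0.2, -0.4, 1.1]
gripper_width: 50.0
grasp_force: 0.0
```

apply_moves:
  delta_rot:
    - [0, 0, 0]
    - [0, 0, 0]
  xyz:
    - [0, 0, 0]
    - [0, 0, 0]
  hand: [-0.15, -0.15]

```text
clock: 6.97
position: [549.1, 186.3, 133.2]
ee_rot: [0.398, 0.917, 0.0, 0.0]
contact_force: [0.6, -0.1, 0.3]
gripper_width: 49.1
grasp_force: 0.1
```

apply_moves:
  delta_rot:
    - [0, 0, 0]
    - [0, 0, 0]
  xyz:
    - [0, 0, 0]
    - [0, 0, 0]
  hand: [-0.13, -0.12]

```text
clock: 7.13
position: [549.5, 186.6, 133.4]
ee_rot: [0.398, 0.917, 0.001, 0.0]
contact_force: [1.0, 1.0, -0.1]
gripper_width: 47.6
grasp_force: 2.8
```

apply_moves:
  delta_rot:
    - [0, 0, 0]
    - [0, 0, 0]
    - [0, 0, 0]
  xyz:
    - [0, 0, 0]
    - [0, 0, 0]
    - [0, 0, 0]
  hand: [-0.08, -0.05, -0.05]

```text
clock: 7.38
position: [549.5, 186.6, 133.6]
ee_rot: [0.398, 0.917, 0.001, 0.001]
contact_force: [0.7, 0.6, 2.5]
gripper_width: 46.9
grasp_force: 61.0
```

apply_moves:
  delta_rot:
    - [0, 0, -0.4]
    - [0, 0, -0.5]
    - [0, 0, -0.5]
    - [0, 0, -0.5]
    - [0, 0, -0.5]
    - [0, 0, 0]
  xyz:
    - [0, 0, 0]
    - [0, 0, 0]
    - [0, 0, 0]
    - [0, 0, 0]
    - [0, 0, 0]
    - [0, 0, 0]
  hand: [-0.05, -0.05, -0.05, -0.05, -0.05, -0.05]

```text
clock: 7.88
position: [549.2, 186.0, 133.9]
ee_rot: [0.28, 0.96, 0.0, 0.0]
contact_force: [0.8, -0.4, 4.3]
gripper_width: 46.5
grasp_force: 61.0
```

Run:
```python
from h import *
s=arm.read_state(); print(s["position"],s["contact_force"],s["wrist_torque"],s["joints"].round(3),s["gripper_width"])
```

```text
[549.24589359 186.00052332 133.93863419] [ 0.75372629 -0.38989839  4.28717524] [ 0.03441069 -0.05734302  0.03554094] [ 6.060e-01  3.950e-01 -2.400e-01  1.000e-03 -9.350e-01 -2.745e+00] 46.51989281731051
```

apply_moves:
  delta_rot:
    - [0, 0, 0]
    - [0, 0, 0]
  xyz:
    - [0, 0, -0.02]
    - [0, 0, 0]
  hand: [-0.05, -0.05]

```text
clock: 8.05
position: [549.2, 186.0, 134.1]
ee_rot: [0.281, 0.96, 0.0, 0.0]
contact_force: [1.1, -0.8, 5.5]
gripper_width: 46.7
grasp_force: 61.0
```

apply_moves:
  delta_rot:
    - [0, 0, -0.5]
    - [0, 0, -0.5]
    - [0, 0, -0.5]
    - [0, 0, -0.5]
    - [0, 0, -0.5]
    - [0, 0, 0]
  xyz:
    - [0, 0, -0.002]
    - [0, 0, -0.002]
    - [0, 0, -0.002]
    - [0, 0, -0.002]
    - [0, 0, -0.002]
    - [0, 0, 0]
  hand: [-0.05, -0.05, -0.05, -0.05, -0.05, -0.05]

```text
clock: 8.55
position: [549.0, 186.0, 134.1]
ee_rot: [0.152, 0.988, -0.0, 0.0]
contact_force: [0.6, 0.1, 4.5]
gripper_width: 46.7
grasp_force: 61.0
```

apply_moves:
  delta_rot:
    - [0, 0, -0.5]
    - [0, 0, -0.5]
    - [0, 0, -0.5]
    - [0, 0, -0.5]
    - [0, 0, -0.5]
    - [0, 0, -0.5]
    - [0, 0, -0.5]
    - [0, 0, -0.5]
    - [0, 0, 0]
  xyz:
    - [0, 0, -0.002]
    - [0, 0, -0.002]
    - [0, 0, -0.002]
    - [0, 0, -0.002]
    - [0, 0, -0.002]
    - [0, 0, -0.002]
    - [0, 0, -0.002]
    - [0, 0, -0.002]
    - [0, 0, 0]
  hand: [-0.05, -0.05, -0.05, -0.05, -0.05, -0.05, -0.05, -0.05, -0.05]

```text
clock: 9.3
position: [549.2, 185.9, 135.3]
ee_rot: [-0.057, 0.998, -0.0, 0.0]
contact_force: [-0.3, -0.3, 8.5]
gripper_width: 47.0
grasp_force: 61.4
```

apply_moves:
  delta_rot:
    - [0, 0, -0.5]
    - [0, 0, -0.5]
    - [0, 0, -0.5]
    - [0, 0, -0.5]
    - [0, 0, -0.5]
    - [0, 0, -0.5]
    - [0, 0, 0]
  xyz:
    - [0, 0, -0.002]
    - [0, 0, -0.002]
    - [0, 0, -0.002]
    - [0, 0, -0.002]
    - [0, 0, -0.002]
    - [0, 0, -0.002]
    - [0, 0, 0]
  hand: [-0.05, -0.05, -0.05, -0.05, -0.05, -0.05, -0.05]

```text
clock: 9.88
position: [549.5, 185.9, 136.2]
ee_rot: [-0.212, 0.977, -0.0, 0.001]
contact_force: [-1.9, -2.2, 9.6]
gripper_width: 46.9
grasp_force: 61.8
```

apply_moves:
  delta_rot:
    - [0, 0, 0]
    - [0, 0, 0]
    - [0, 0, 0]
  xyz:
    - [0, 0, -0.02]
    - [0, 0, -0.02]
    - [0, 0, 0]
  hand: [-0.05, -0.05, -0.05]

```text
clock: 10.13
position: [549.4, 185.8, 136.5]
ee_rot: [-0.211, 0.977, -0.0, 0.001]
contact_force: [0.0, -1.3, 6.7]
gripper_width: 46.5
grasp_force: 61.7
```

Run:
```python
from h import *
s=arm.read_state(); print(s["position"],s["contact_force"],s["wrist_torque"],s["joints"].round(3),s["gripper_width"])
print(Rn.from_quat(s["ee_rot"]).as_matrix().round(3))
```

```text
[549.41844213 185.82115989 136.46771459] [ 8.47117096e-04 -1.30826234e+00  6.65393866e+00] [-0.39442386 -0.13931304 -0.03207196] [ 6.060e-01  3.930e-01 -2.370e-01  1.000e-03 -9.400e-01 -1.752e+00] 46.531814681927685
[[-0.911 -0.413  0.001]
 [-0.413  0.911 -0.   ]
 [-0.001 -0.001 -1.   ]]
```

apply_moves:
  delta_rot:
    - [0, 0, -0.5]
    - [0, 0, -0.5]
    - [0, 0, -0.5]
    - [0, 0, -0.5]
    - [0, 0, -0.5]
    - [0, 0, -0.5]
    - [0, 0, 0]
  xyz:
    - [0, 0, -0.02]
    - [0, 0, -0.01]
    - [0, 0, -0.005]
    - [0, 0, -0.005]
    - [0, 0, -0.005]
    - [0, 0, -0.005]
    - [0, 0, 0]
  hand: [-0.05, -0.05, -0.05, -0.05, -0.05, -0.05, -0.05]

```text
clock: 10.72
position: [549.3, 185.7, 137.7]
ee_rot: [-0.362, 0.932, -0.0, 0.0]
contact_force: [0.2, -0.8, 6.8]
gripper_width: 46.5
grasp_force: 61.5
```

apply_moves:
  delta_rot:
    - [0, 0, -0.5]
    - [0, 0, -0.5]
    - [0, 0, -0.5]
    - [0, 0, -0.5]
    - [0, 0, -0.5]
    - [0, 0, -0.5]
    - [0, 0, -0.5]
    - [0, 0, -0.5]
    - [0, 0, 0]
  xyz:
    - [0, 0, -0.005]
    - [0, 0, -0.005]
    - [0, 0, -0.005]
    - [0, 0, -0.005]
    - [0, 0, -0.005]
    - [0, 0, -0.005]
    - [0, 0, -0.005]
    - [0, 0, -0.005]
    - [0, 0, 0]
  hand: [-0.05, -0.05, -0.05, -0.05, -0.05, -0.05, -0.05, -0.05, -0.05]

```text
clock: 11.47
position: [549.5, 185.6, 139.0]
ee_rot: [-0.548, 0.836, -0.001, 0.0]
contact_force: [-0.3, -1.8, 8.7]
gripper_width: 46.3
grasp_force: 61.5
```

apply_moves:
  delta_rot:
    - [0, 0, -0.5]
    - [0, 0, -0.5]
    - [0, 0, -0.5]
    - [0, 0, -0.5]
    - [0, 0, -0.5]
    - [0, 0, -0.5]
    - [0, 0, 0]
  xyz:
    - [0, 0, -0.03]
    - [0, 0, -0.02]
    - [0, 0, -0.008]
    - [0, 0, -0.008]
    - [0, 0, -0.008]
    - [0, 0, -0.008]
    - [0, 0, 0]
  hand: [-0.05, -0.05, -0.05, -0.05, -0.05, -0.05, -0.05]

```text
clock: 12.05
position: [549.3, 185.5, 140.4]
ee_rot: [-0.672, 0.74, -0.001, -0.0]
contact_force: [0.9, -2.5, 5.0]
gripper_width: 46.3
grasp_force: 61.4
```

apply_moves:
  delta_rot:
    - [0, 0, -0.5]
    - [0, 0, -0.5]
    - [0, 0, -0.5]
    - [0, 0, -0.5]
    - [0, 0, -0.5]
    - [0, 0, -0.5]
    - [0, 0, -0.5]
    - [0, 0, -0.5]
    - [0, 0, 0]
  xyz:
    - [0, 0, -0.008]
    - [0, 0, -0.008]
    - [0, 0, -0.008]
    - [0, 0, -0.008]
    - [0, 0, -0.008]
    - [0, 0, -0.008]
    - [0, 0, -0.008]
    - [0, 0, -0.008]
    - [0, 0, 0]
  hand: [-0.05, -0.05, -0.05, -0.05, -0.05, -0.05, -0.05, -0.05, -0.05]

```text
clock: 12.8
position: [549.6, 185.5, 141.9]
ee_rot: [0.811, -0.585, 0.001, -0.0]
contact_force: [2.4, -3.5, 6.0]
gripper_width: 46.5
grasp_force: 61.3
```

Run:
```python
from h import *
s=arm.read_state(); print(s["position"],s["contact_force"],s["wrist_torque"],s["joints"].round(3),s["gripper_width"])
print(Rn.from_quat(s["ee_rot"]).as_matrix().round(3))
```

```text
[549.57347026 185.52591159 141.93222396] [ 2.36407983 -3.47081622  5.96341227] [-0.79896686 -0.7244544   0.01978552] [ 0.605  0.387 -0.23   0.002 -0.953 -0.285] 46.546572129740866
[[ 0.316 -0.949  0.001]
 [-0.949 -0.316 -0.001]
 [ 0.001 -0.001 -1.   ]]
```

apply_moves:
  delta_rot:
    - [0, 0, 0]
    - [0, 0, 0]
    - [0, 0, 0]
  xyz:
    - [0.018, -0.004, -0.01]
    - [0.018, -0.004, 0]
    - [0, 0, 0]
  hand: [-0.05, -0.05, -0.05]

```text
clock: 13.05
position: [549.6, 185.4, 141.9]
ee_rot: [0.811, -0.585, 0.0, -0.0]
contact_force: [0.9, -1.9, 4.7]
gripper_width: 46.7
grasp_force: 61.3
```

apply_moves:
  delta_rot:
    - [0, 0, -0.5]
    - [0, 0, -0.5]
    - [0, 0, -0.5]
    - [0, 0, -0.5]
    - [0, 0, -0.5]
    - [0, 0, -0.5]
    - [0, 0, -0.5]
    - [0, 0, 0]
  xyz:
    - [0, 0, -0.008]
    - [0, 0, -0.008]
    - [0, 0, -0.008]
    - [0, 0, -0.008]
    - [0, 0, -0.008]
    - [0, 0, -0.008]
    - [0, 0, -0.008]
    - [0, 0, 0]
  hand: [-0.05, -0.05, -0.05, -0.05, -0.05, -0.05, -0.05, -0.05]

```text
clock: 13.72
position: [549.8, 185.4, 143.3]
ee_rot: [0.904, -0.427, 0.0, -0.0]
contact_force: [2.1, -0.9, 4.9]
gripper_width: 46.0
grasp_force: 61.2
```

```bash
cat > st.py <<'E'
from h import *
s=arm.read_state(); M=Rn.from_quat(s["ee_rot"]).as_matrix()
print(s["clock"],"pos",s["position"].round(2),"F",s["contact_force"].round(2),"Ftool",(s["contact_force"]@M).round(2),"T",s["wrist_torque"].round(2),"j6",s["joints"][5].round(3),s["gripper_width"].round(1)); print(M.round(3).tolist())
E
python3 st.py
```

```text
Traceback (most recent call last):
  File "st.py", line 3, in <module>
    print(s["clock"],"pos",s["position"].round(2),"F",s["contact_force"].round(2),"Ftool",(s["contact_force"]@M).round(2),"T",s["wrist_torque"].round(2),"j6",s["joints"][5].round(3),s["gripper_width"].round(1)); print(M.round(3).tolist())
                                                                                                                                                                                      ^^^^^^^^^^^^^^^^^^^^^^^^
AttributeError: 'float' object has no attribute 'round'
```

apply_moves:
  delta_rot:
    - [0, 0, -0.5]
    - [0, 0, -0.5]
    - [0, 0, -0.5]
    - [0, 0, -0.5]
    - [0, 0, -0.5]
    - [0, 0, -0.5]
    - [0, 0, -0.5]
    - [0, 0, -0.5]
    - [0, 0, 0]
  xyz:
    - [0.012, -0.006, -0.008]
    - [0.012, -0.006, -0.008]
    - [0, 0, -0.008]
    - [0, 0, -0.008]
    - [0, 0, -0.008]
    - [0, 0, -0.008]
    - [0, 0, -0.008]
    - [0, 0, -0.008]
    - [0, 0, 0]
  hand: [-0.05, -0.05, -0.05, -0.05, -0.05, -0.05, -0.05, -0.05, -0.05]

```text
clock: 14.47
position: [550.1, 185.4, 144.7]
ee_rot: [0.973, -0.23, 0.0, -0.0]
contact_force: [1.1, -0.6, 4.5]
gripper_width: 46.5
grasp_force: 61.2
```

```bash
sed -i 's/s\["gripper_width"\].round(1)/round(s["gripper_width"],1)/' st.py; python3 st.py
```

```text
14.4667 pos [550.1 185.4 144.7] F [ 1.11 -0.55  4.53] Ftool [ 1.24 -0.01 -4.53] T [-0.01 -0.45  0.09] j6 0.502 46.5
[[0.894, -0.448, 0.0], [-0.448, -0.894, 0.001], [0.0, -0.001, -1.0]]
```

apply_moves:
  delta_rot:
    - [0, 0, -0.5]
    - [0, 0, -0.5]
    - [0, 0, -0.5]
    - [0, 0, -0.5]
    - [0, 0, -0.5]
    - [0, 0, -0.5]
    - [0, 0, -0.5]
    - [0, 0, -0.5]
    - [0, 0, -0.5]
    - [0, 0, -0.5]
    - [0, 0, 0]
  xyz:
    - [0.01, 0, -0.0075]
    - [0.01, 0, -0.0075]
    - [0, 0, -0.0075]
    - [0, 0, -0.0075]
    - [0, 0, -0.0075]
    - [0, 0, -0.0075]
    - [0, 0, -0.0075]
    - [0, 0, -0.0075]
    - [0, 0, -0.0075]
    - [0, 0, -0.0075]
    - [0, 0, 0]
  hand: [-0.05, -0.05, -0.05, -0.05, -0.05, -0.05, -0.05, -0.05, -0.05, -0.05, -0.05]

```text
clock: 15.38
position: [550.5, 185.3, 146.5]
ee_rot: [1.0, 0.029, 0.0, -0.0]
contact_force: [1.7, 0.9, 4.3]
gripper_width: 46.4
grasp_force: 61.2
```

```bash
python3 st.py
```

```text
15.3833 pos [550.46 185.32 146.52] F [1.66 0.86 4.31] Ftool [ 1.71 -0.77 -4.31] T [ 0.2  -0.26  0.03] j6 1.026 46.4
[[0.998, 0.058, 0.0], [0.058, -0.998, 0.001], [0.0, -0.001, -1.0]]
```

apply_moves:
  delta_rot:
    - [0, 0, -0.5]
    - [0, 0, -0.5]
    - [0, 0, -0.5]
    - [0, 0, -0.5]
    - [0, 0, -0.5]
    - [0, 0, -0.5]
    - [0, 0, -0.5]
    - [0, 0, -0.5]
    - [0, 0, -0.5]
    - [0, 0, -0.5]
    - [0, 0, 0]
  xyz:
    - [0.012, -0.005, -0.007]
    - [0.012, -0.005, -0.007]
    - [0, 0, -0.007]
    - [0, 0, -0.007]
    - [0, 0, -0.007]
    - [0, 0, -0.007]
    - [0, 0, -0.007]
    - [0, 0, -0.007]
    - [0, 0, -0.007]
    - [0, 0, -0.007]
    - [0, 0, 0]
  hand: [-0.05, -0.05, -0.05, -0.05, -0.05, -0.05, -0.05, -0.05, -0.05, -0.05, -0.05]

```text
clock: 16.3
position: [550.9, 185.6, 148.2]
ee_rot: [0.958, 0.287, -0.0, -0.0]
contact_force: [0.7, 0.7, 4.5]
gripper_width: 46.5
grasp_force: 61.2
```

```bash
python3 st.py
```

```text
16.3 pos [550.86 185.56 148.22] F [0.72 0.72 4.52] Ftool [ 1.   -0.2  -4.52] T [ 0.32 -0.08  0.02] j6 1.549 46.5
[[0.836, 0.549, -0.0], [0.549, -0.836, 0.001], [0.0, -0.001, -1.0]]
```

apply_moves:
  delta_rot:
    - [0, 0, -0.5]
    - [0, 0, -0.5]
    - [0, 0, -0.5]
    - [0, 0, -0.5]
    - [0, 0, -0.5]
    - [0, 0, -0.5]
    - [0, 0, -0.5]
    - [0, 0, -0.5]
    - [0, 0, -0.5]
    - [0, 0, -0.5]
    - [0, 0, 0]
  xyz:
    - [0.01, 0, -0.007]
    - [0.01, 0, -0.007]
    - [0, 0, -0.007]
    - [0, 0, -0.007]
    - [0, 0, -0.007]
    - [0, 0, -0.007]
    - [0, 0, -0.007]
    - [0, 0, -0.007]
    - [0, 0, -0.007]
    - [0, 0, -0.007]
    - [0, 0, 0]
  hand: [-0.05, -0.05, -0.05, -0.05, -0.05, -0.05, -0.05, -0.05, -0.05, -0.05, -0.05]

```text
clock: 17.22
position: [551.2, 185.9, 150.0]
ee_rot: [0.851, 0.525, -0.0, -0.0]
contact_force: [-0.2, 2.2, 5.6]
gripper_width: 46.9
grasp_force: 61.2
```

```bash
python3 st.py
```

```text
17.2167 pos [551.15 185.9  150.01] F [-0.16  2.18  5.56] Ftool [ 1.88 -1.13 -5.55] T [0.53 0.2  0.01] j6 2.073 46.9
[[0.449, 0.893, -0.0], [0.893, -0.449, 0.001], [0.0, -0.001, -1.0]]
```

apply_moves:
  delta_rot:
    - [0, 0, -0.5]
    - [0, 0, -0.5]
    - [0, 0, -0.5]
    - [0, 0, -0.5]
    - [0, 0, -0.5]
    - [0, 0, -0.5]
    - [0, 0, -0.5]
    - [0, 0, -0.5]
    - [0, 0, -0.5]
    - [0, 0, -0.5]
    - [0, 0, 0]
  xyz:
    - [0.015, -0.008, -0.015]
    - [0.015, -0.007, -0.008]
    - [0, 0, -0.008]
    - [0, 0, -0.008]
    - [0, 0, -0.008]
    - [0, 0, -0.008]
    - [0, 0, -0.008]
    - [0, 0, -0.007]
    - [0, 0, -0.007]
    - [0, 0, -0.007]
    - [0, 0, 0]
  hand: [-0.05, -0.05, -0.05, -0.05, -0.05, -0.05, -0.05, -0.05, -0.05, -0.05, -0.05]

```text
clock: 18.13
position: [550.8, 186.2, 151.9]
ee_rot: [0.687, 0.727, -0.001, -0.0]
contact_force: [-0.5, 1.6, 3.8]
gripper_width: 46.7
grasp_force: 61.2
```

```bash
python3 st.py
```

```text
18.1333 pos [550.81 186.24 151.86] F [-0.55  1.62  3.82] Ftool [ 1.64 -0.46 -3.82] T [ 0.31  0.3  -0.01] j6 2.595 46.7
[[-0.057, 0.998, -0.001], [0.998, 0.057, -0.0], [-0.0, -0.001, -1.0]]
```

apply_moves:
  delta_rot:
    - [0, 0, 0]
    - [0, 0, 0]
    - [0, 0, 0]
    - [0, 0, 0]
    - [0, 0, 1]
    - [0, 0, 1]
    - [0, 0, 1]
    - [0, 0, 1]
    - [0, 0, 1]
    - [0, 0, 1]
    - [0, 0, 1]
    - [0, 0, 1]
    - [0, 0, 1]
    - [0, 0, 1]
    - [0, 0, 1]
    - [0, 0, 1]
    - [0, 0, 1]
    - [0, 0, 1]
    - [0, 0, 1]
    - [0, 0, 1]
  xyz:
    - [0, 0, 0]
    - [0, 0, 0]
    - [0, 0, 0]
    - [0, 0, 0]
    - [0, 0, 0]
    - [0, 0, 0]
    - [0, 0, 0]
    - [0, 0, 0]
    - [0, 0, 0]
    - [0, 0, 0]
    - [0, 0, 0]
    - [0, 0, 0]
    - [0, 0, 0]
    - [0, 0, 0]
    - [0, 0, 0]
    - [0, 0, 0]
    - [0, 0, 0]
    - [0, 0, 0]
    - [0, 0, 0]
    - [0, 0, 0]
  hand: [-0.15, -0.2, -0.3, -0.4, -0.45, -0.45, -0.45, -0.45, -0.45, -0.45, -0.45, -0.45, -0.45, -0.45, -0.45, -0.45, -0.45, -0.45, -0.45, -0.45]

```text
clock: 19.8
position: [551.2, 186.1, 151.7]
ee_rot: [1.0, -0.026, -0.0, 0.0]
contact_force: [-0.2, 0.3, -0.1]
gripper_width: 61.9
grasp_force: 0.0
```

apply_moves:
  delta_rot:
    - [0, 0, 1]
    - [0, 0, 1]
    - [0, 0, 1]
    - [0, 0, 1]
    - [0, 0, 1]
    - [0, 0, 1]
    - [0, 0, 1]
    - [0, 0, 1]
    - [0, 0, 1]
    - [0, 0, 1]
    - [0, 0, 1]
    - [0, 0, 1]
    - [0, 0, 1]
    - [0, 0, 1]
    - [0, 0, 1]
    - [0, 0, 1]
    - [0, 0, 1]
    - [0, 0, 1]
    - [0, 0, 1]
    - [0, 0, 1]
  xyz:
    - [0, 0, 0]
    - [0, 0, 0]
    - [0, 0, 0]
    - [0, 0, 0]
    - [0, 0, 0]
    - [0, 0, 0]
    - [0, 0, 0]
    - [0, 0, 0]
    - [0, 0, 0]
    - [0, 0, 0]
    - [0, 0, 0]
    - [0, 0, 0]
    - [0, 0, 0]
    - [0, 0, 0]
    - [0, 0, 0]
    - [0, 0, 0]
    - [0, 0, 0]
    - [0, 0, 0]
    - [0, 0, 0]
    - [0, 0, 0]
  hand: [-0.45, -0.45, -0.45, -0.45, -0.45, -0.45, -0.45, -0.45, -0.45, -0.45, -0.45, -0.45, -0.45, -0.45, -0.45, -0.45, -0.45, -0.45, -0.45, -0.45]

```text
clock: 21.47
position: [551.2, 186.1, 151.7]
ee_rot: [-0.478, 0.879, 0.0, -0.001]
contact_force: [0.3, -0.3, -0.8]
gripper_width: 61.7
grasp_force: 0.0
```

apply_moves:
  delta_rot:
    - [0, 0, 1]
    - [0, 0, 1]
    - [0, 0, 1]
    - [0, 0, 1]
    - [0, 0, 1]
    - [0, 0, 1]
    - [0, 0, 0]
    - [0, 0, 0]
  xyz:
    - [0, 0, 0]
    - [0, 0, 0]
    - [0, 0, 0]
    - [0, 0, 0]
    - [0, 0, 0]
    - [0, 0, 0]
    - [0, 0, 0]
    - [0, 0, 0]
  hand: [-0.45, -0.45, -0.45, -0.45, -0.45, -0.45, -0.45, -0.45]

```text
clock: 22.13
position: [551.3, 186.2, 151.8]
ee_rot: [-0.187, 0.982, -0.0, -0.0]
contact_force: [-0.0, 0.9, -0.6]
gripper_width: 61.9
grasp_force: 0.0
```

```bash
python3 st.py
python3 - <<'E'
from h import *
for n in ["top","scene"]: print(capfit(shot(n),z0=176,z1=196))
E
```

```text
22.1333 pos [551.25 186.17 151.8 ] F [-0.    0.91 -0.57] Ftool [-0.34  0.85  0.57] T [0.03 0.02 0.01] j6 -1.799 61.9
[[-0.93, -0.367, -0.001], [-0.367, 0.93, -0.0], [0.001, -0.0, -1.0]]
(338, array([540.3, 181.2,  37.1, 188.4]))
(236, array([552.2, 185.7,  38.5, 187.6]))
```

apply_moves:
  delta_rot:
    - [0, 0, 0]
    - [0, 0, 0]
    - [0, 0, 0]
    - [0, 0, 0]
    - [0, 0, 0]
    - [0, 0, 0]
  xyz:
    - [0.03, 0.006, -0.01]
    - [0.03, 0.006, 0]
    - [0, 0, 0]
    - [0, 0, 0]
    - [0, 0, 0]
    - [0, 0, 0]
  hand: [-0.45, -0.3, -0.2, -0.15, -0.13, -0.12]

```text
clock: 22.73
position: [550.2, 185.6, 152.7]
ee_rot: [-0.186, 0.983, -0.0, 0.0]
contact_force: [0.8, -2.0, 1.6]
gripper_width: 47.7
grasp_force: 2.9
```

```bash
python3 st.py
```

```text
22.7333 pos [550.15 185.61 152.71] F [ 0.84 -2.04  1.58] Ftool [-0.03 -2.21 -1.58] T [-0.67 -0.2  -0.04] j6 -1.802 47.7
[[-0.931, -0.365, 0.0], [-0.365, 0.931, -0.001], [-0.0, -0.001, -1.0]]
```

apply_moves:
  delta_rot:
    - [0, 0, 0]
    - [0, 0, 0]
    - [0, 0, 0]
    - [0, 0, 0]
    - [0, 0, 0]
  xyz:
    - [0, -0.012, 0]
    - [0, -0.012, 0]
    - [0, 0, 0]
    - [0, 0, 0]
    - [0, 0, 0]
  hand: [-0.13, -0.13, -0.1, -0.05, -0.05]

```text
clock: 23.15
position: [550.1, 185.6, 152.5]
ee_rot: [-0.186, 0.983, 0.0, 0.0]
contact_force: [0.3, 0.3, 1.6]
gripper_width: 46.2
grasp_force: 61.0
```

```bash
python3 st.py
```

```text
23.15 pos [550.11 185.64 152.51] F [0.29 0.28 1.62] Ftool [-0.37  0.15 -1.62] T [-0.08  0.14 -0.  ] j6 -1.801 46.2
[[-0.931, -0.365, 0.0], [-0.365, 0.931, 0.0], [-0.0, 0.0, -1.0]]
```

apply_moves:
  delta_rot:
    - [0, 0, -0.5]
    - [0, 0, -0.5]
    - [0, 0, -0.5]
    - [0, 0, -0.5]
    - [0, 0, -0.5]
    - [0, 0, -0.5]
    - [0, 0, -0.5]
    - [0, 0, -0.5]
    - [0, 0, -0.5]
    - [0, 0, -0.5]
    - [0, 0, -0.5]
    - [0, 0, -0.5]
    - [0, 0, 0]
  xyz:
    - [0, 0, -0.005]
    - [0, 0, -0.005]
    - [0, 0, -0.007]
    - [0, 0, -0.007]
    - [0, 0, -0.007]
    - [0, 0, -0.007]
    - [0, 0, -0.007]
    - [0, 0, -0.007]
    - [0, 0, -0.007]
    - [0, 0, -0.007]
    - [0, 0, -0.007]
    - [0, 0, -0.007]
    - [0, 0, 0]
  hand: [-0.05, -0.05, -0.05, -0.05, -0.05, -0.05, -0.05, -0.05, -0.05, -0.05, -0.05, -0.05, -0.05]

```text
clock: 24.23
position: [550.5, 186.0, 154.8]
ee_rot: [-0.481, 0.877, 0.0, 0.001]
contact_force: [-0.2, 0.9, 2.2]
gripper_width: 46.7
grasp_force: 61.1
```

```bash
python3 st.py
```

```text
24.2333 pos [550.5  186.01 154.75] F [-0.24  0.9   2.2 ] Ftool [-0.63  0.69 -2.2 ] T [0.13 0.01 0.1 ] j6 -1.172 46.7
[[-0.537, -0.843, 0.001], [-0.843, 0.537, 0.001], [-0.001, -0.001, -1.0]]
```

apply_moves:
  delta_rot:
    - [0, 0, -0.5]
    - [0, 0, -0.5]
    - [0, 0, -0.5]
    - [0, 0, -0.5]
    - [0, 0, -0.5]
    - [0, 0, -0.5]
    - [0, 0, -0.5]
    - [0, 0, -0.5]
    - [0, 0, -0.5]
    - [0, 0, -0.5]
    - [0, 0, 0]
  xyz:
    - [-0.006, 0.006, -0.007]
    - [0, 0, -0.007]
    - [0, 0, -0.007]
    - [0, 0, -0.007]
    - [0, 0, -0.007]
    - [0, 0, -0.007]
    - [0, 0, -0.007]
    - [0, 0, -0.007]
    - [0, 0, -0.007]
    - [0, 0, -0.007]
    - [0, 0, 0]
  hand: [-0.05, -0.05, -0.05, -0.05, -0.05, -0.05, -0.05, -0.05, -0.05, -0.05, -0.05]

```text
clock: 25.15
position: [550.4, 186.0, 156.5]
ee_rot: [-0.691, 0.723, -0.0, 0.001]
contact_force: [-0.1, 0.2, 2.3]
gripper_width: 46.5
grasp_force: 61.1
```

```bash
python3 st.py
```

```text
25.15 pos [550.38 186.03 156.46] F [-0.08  0.21  2.33] Ftool [-0.21  0.09 -2.33] T [ 0.1   0.03 -0.03] j6 -0.65 46.5
[[-0.045, -0.999, 0.001], [-0.999, 0.045, 0.001], [-0.001, -0.001, -1.0]]
```

apply_moves:
  delta_rot:
    - [0, 0, -0.5]
    - [0, 0, -0.5]
    - [0, 0, -0.5]
    - [0, 0, -0.5]
    - [0, 0, -0.5]
    - [0, 0, -0.5]
    - [0, 0, -0.5]
    - [0, 0, -0.5]
    - [0, 0, -0.5]
    - [0, 0, -0.5]
    - [0, 0, -0.5]
    - [0, 0, -0.5]
    - [0, 0, 0]
  xyz:
    - [0, 0, -0.007]
    - [0, 0, -0.007]
    - [0, 0, -0.007]
    - [0, 0, -0.007]
    - [0, 0, -0.007]
    - [0, 0, -0.007]
    - [0, 0, -0.007]
    - [0, 0, -0.007]
    - [0, 0, -0.007]
    - [0, 0, -0.007]
    - [0, 0, -0.007]
    - [0, 0, -0.007]
    - [0, 0, 0]
  hand: [-0.05, -0.05, -0.05, -0.05, -0.05, -0.05, -0.05, -0.05, -0.05, -0.05, -0.05, -0.05, -0.05]

```text
clock: 26.23
position: [550.4, 185.9, 158.5]
ee_rot: [0.88, -0.474, 0.0, -0.0]
contact_force: [0.6, -0.0, 3.2]
gripper_width: 46.6
grasp_force: 61.1
```

```bash
python3 st.py
```

```text
26.2333 pos [550.36 185.87 158.54] F [ 0.61 -0.01  3.22] Ftool [ 0.34 -0.51 -3.22] T [ 0.03  0.   -0.03] j6 -0.022 46.6
[[0.55, -0.835, 0.001], [-0.835, -0.55, 0.0], [0.0, -0.001, -1.0]]
```

apply_moves:
  delta_rot:
    - [0, 0, -0.5]
    - [0, 0, -0.5]
    - [0, 0, -0.5]
    - [0, 0, -0.5]
    - [0, 0, -0.5]
    - [0, 0, -0.5]
    - [0, 0, -0.5]
    - [0, 0, -0.5]
    - [0, 0, -0.5]
    - [0, 0, -0.5]
    - [0, 0, -0.5]
    - [0, 0, -0.5]
    - [0, 0, 0]
  xyz:
    - [0, 0, -0.007]
    - [0, 0, -0.007]
    - [0, 0, -0.007]
    - [0, 0, -0.007]
    - [0, 0, -0.007]
    - [0, 0, -0.007]
    - [0, 0, -0.007]
    - [0, 0, -0.007]
    - [0, 0, -0.007]
    - [0, 0, -0.007]
    - [0, 0, -0.007]
    - [0, 0, -0.007]
    - [0, 0, 0]
  hand: [-0.05, -0.05, -0.05, -0.05, -0.05, -0.05, -0.05, -0.05, -0.05, -0.05, -0.05, -0.05, -0.05]

```text
clock: 27.32
position: [550.3, 185.8, 160.5]
ee_rot: [0.984, -0.179, 0.0, -0.0]
contact_force: [-0.4, -1.2, 3.0]
gripper_width: 46.9
grasp_force: 61.2
```

```bash
python3 st.py
```

```text
27.3167 pos [550.25 185.8  160.52] F [-0.42 -1.2   2.95] Ftool [ 0.03  1.27 -2.96] T [ 0.08 -0.06  0.05] j6 0.605 46.9
[[0.936, -0.353, 0.0], [-0.353, -0.936, 0.0], [0.0, -0.0, -1.0]]
```

apply_moves:
  delta_rot:
    - [0, 0, -0.5]
    - [0, 0, -0.5]
    - [0, 0, -0.5]
    - [0, 0, -0.5]
    - [0, 0, -0.5]
    - [0, 0, -0.5]
    - [0, 0, -0.5]
    - [0, 0, -0.5]
    - [0, 0, -0.5]
    - [0, 0, -0.5]
    - [0, 0, -0.5]
    - [0, 0, -0.5]
    - [0, 0, -0.5]
    - [0, 0, -0.5]
    - [0, 0, 0]
  xyz:
    - [0, 0, -0.007]
    - [0, 0, -0.007]
    - [0, 0, -0.007]
    - [0, 0, -0.007]
    - [0, 0, -0.007]
    - [0, 0, -0.007]
    - [0, 0, -0.007]
    - [0, 0, -0.007]
    - [0, 0, -0.007]
    - [0, 0, -0.007]
    - [0, 0, -0.007]
    - [0, 0, -0.007]
    - [0, 0, -0.007]
    - [0, 0, -0.007]
    - [0, 0, 0]
  hand: [-0.05, -0.05, -0.05, -0.05, -0.05, -0.05, -0.05, -0.05, -0.05, -0.05, -0.05, -0.05, -0.05, -0.05, -0.05]

```text
clock: 28.57
position: [550.2, 185.7, 162.8]
ee_rot: [0.983, 0.185, 0.0, -0.0]
contact_force: [0.6, -0.2, 1.8]
gripper_width: 46.2
grasp_force: 61.2
```

```bash
python3 st.py
```

```text
28.5667 pos [550.15 185.73 162.82] F [ 0.55 -0.23  1.81] Ftool [ 0.43  0.41 -1.81] T [ 0.04 -0.01 -0.02] j6 1.338 46.2
[[0.932, 0.363, 0.0], [0.363, -0.932, 0.0], [0.0, -0.0, -1.0]]
```

apply_moves:
  delta_rot:
    - [0, 0, -0.5]
    - [0, 0, -0.5]
    - [0, 0, -0.5]
    - [0, 0, -0.5]
    - [0, 0, -0.5]
    - [0, 0, -0.5]
    - [0, 0, -0.5]
    - [0, 0, -0.5]
    - [0, 0, -0.5]
    - [0, 0, -0.5]
    - [0, 0, -0.5]
    - [0, 0, -0.5]
    - [0, 0, -0.5]
    - [0, 0, -0.5]
    - [0, 0, -0.5]
    - [0, 0, -0.5]
    - [0, 0, 0]
  xyz:
    - [0, 0, -0.006]
    - [0, 0, -0.006]
    - [0, 0, -0.007]
    - [0, 0, -0.007]
    - [0, 0, -0.007]
    - [0, 0, -0.007]
    - [0, 0, -0.007]
    - [0, 0, -0.007]
    - [0, 0, -0.007]
    - [0, 0, -0.007]
    - [0, 0, -0.007]
    - [0, 0, -0.007]
    - [0, 0, -0.007]
    - [0, 0, -0.007]
    - [0, 0, -0.007]
    - [0, 0, -0.007]
    - [0, 0, 0]
  hand: [-0.05, -0.05, -0.05, -0.05, -0.05, -0.05, -0.05, -0.05, -0.05, -0.05, -0.05, -0.05, -0.05, -0.05, -0.05, -0.05, -0.05]

```text
clock: 29.98
position: [550.1, 185.7, 165.5]
ee_rot: [0.823, 0.568, -0.0, -0.0]
contact_force: [-0.2, 0.3, 2.1]
gripper_width: 47.1
grasp_force: 61.2
```

```bash
python3 st.py
```

```text
29.9833 pos [550.08 185.72 165.51] F [-0.23  0.31  2.1 ] Ftool [ 0.21 -0.32 -2.1 ] T [-0.04 -0.09 -0.01] j6 2.176 47.1
[[0.354, 0.935, -0.0], [0.935, -0.354, 0.0], [-0.0, -0.0, -1.0]]
```

apply_moves:
  delta_rot:
    - [0, 0, 0]
    - [0, 0, 0]
    - [0, 0, 0]
    - [0, 0, 0]
    - [0, 0, 0]
  xyz:
    - [0, 0, -0.02]
    - [0, 0, -0.02]
    - [0, 0, -0.02]
    - [0, 0, -0.02]
    - [0, 0, 0]
  hand: [-0.05, -0.05, -0.05, -0.05, -0.05]

```text
clock: 30.4
position: [550.1, 185.7, 167.6]
ee_rot: [0.822, 0.569, 0.0, 0.0]
contact_force: [0.1, 0.2, 2.4]
gripper_width: 46.7
grasp_force: 61.2
```

apply_moves:
  delta_rot:
    - [0, 0, 0]
    - [0, 0, 0]
    - [0, 0, 0]
    - [0, 0, 0]
    - [0, 0, 0]
  xyz:
    - [0, 0, -0.03]
    - [0, 0, -0.03]
    - [0, 0, -0.03]
    - [0, 0, -0.03]
    - [0, 0, 0]
  hand: [-0.05, -0.05, -0.05, -0.05, -0.05]

```text
clock: 30.82
position: [550.1, 185.7, 170.7]
ee_rot: [0.822, 0.569, 0.0, -0.0]
contact_force: [0.0, -0.5, 0.9]
gripper_width: 46.3
grasp_force: 61.2
```

apply_moves:
  delta_rot:
    - [0, 0, 0]
    - [0, 0, 0]
    - [0, 0, 0]
    - [0, 0, 0]
    - [0, 0, 0]
    - [0, 0, 0]
    - [0, 0, 0]
    - [0, 0, 0]
    - [0, 0, 0]
    - [0, 0, 0]
    - [0, 0, 0]
    - [0, 0, 0]
    - [0, 0, 0]
    - [0, 0, 0]
    - [0, 0, 0]
    - [0, 0, 0]
    - [0, 0, 0]
    - [0, 0, 0]
  xyz:
    - [0, 0, -0.06]
    - [0, 0, -0.1]
    - [0, 0, -0.15]
    - [0, 0, -0.2]
    - [0, 0, -0.2]
    - [0, 0, -0.2]
    - [0, 0, -0.2]
    - [0, 0, -0.2]
    - [0, 0, -0.2]
    - [0, 0, -0.2]
    - [0, 0, -0.2]
    - [0, 0, -0.25]
    - [0, 0, -0.25]
    - [0, 0, -0.25]
    - [0, 0, -0.25]
    - [0, 0, -0.25]
    - [0, 0, -0.2]
    - [0, 0, 0]
  hand: [-0.05, -0.05, -0.05, -0.05, -0.05, -0.05, -0.05, -0.05, -0.05, -0.05, -0.05, -0.05, -0.05, -0.05, -0.05, -0.05, -0.05, -0.05]

```text
clock: 32.32
position: [550.7, 186.0, 256.1]
ee_rot: [0.822, 0.57, 0.001, 0.0]
contact_force: [-0.1, -0.0, -1.5]
gripper_width: 46.4
grasp_force: 61.5
```

```bash
python3 st.py
python3 - <<'E'
from h import *
s=arm.read_state(); print(totool(s,np.array([497,-179,0])-[*s["position"][:2],0]))
p=shot("scene"); im=cv2.cvtColor(p["frame"],cv2.COLOR_RGB2BGR)[40:240,280:480]; cv2.imwrite("pics/s3.png",cv2.resize(im,None,fx=2.8,fy=2.8))
E
```

```text
32.3167 pos [550.71 185.95 256.07] F [-0.13 -0.04 -1.49] Ftool [-0.08 -0.11  1.49] T [ 0.03 -0.02  0.03] j6 2.178 46.4
[[0.351, 0.936, 0.002], [0.936, -0.351, 0.001], [0.002, 0.002, -1.0]]
[-360.56386691   77.90225444   -0.52452506]
```

View pics/s3.png

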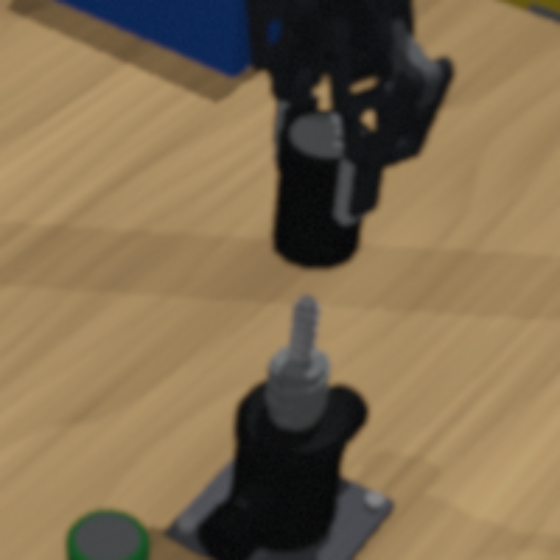

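The scene view shows the cap in the fingers at crop px (315,190), clear of the pin tip at (308,300). Next I carry it to the tray.

apply_moves:
  delta_rot:
    - [0, 0, 0]
    - [0, 0, 0]
    - [0, 0, 0]
    - [0, 0, 0]
    - [0, 0, 0]
    - [0, 0, 0]
    - [0, 0, 0]
    - [0, 0, 0]
    - [0, 0, 0]
    - [0, 0, 0]
    - [0, 0, 0]
    - [0, 0, 0]
    - [0, 0, 0]
    - [0, 0, 0]
    - [0, 0, 0]
    - [0, 0, 0]
    - [0, 0, 0]
    - [0, 0, 0]
    - [0, 0, 0]
    - [0, 0, 0]
  xyz:
    - [-0.3, 0.07, 0]
    - [-0.6, 0.13, 0]
    - [-0.8, 0.17, 0]
    - [-0.8, 0.17, 0]
    - [-0.8, 0.17, 0]
    - [-0.8, 0.17, 0]
    - [-0.8, 0.17, 0]
    - [-0.8, 0.17, 0]
    - [-0.8, 0.17, 0]
    - [-0.8, 0.17, 0]
    - [-0.8, 0.17, 0]
    - [-0.8, 0.17, 0]
    - [-0.8, 0.17, 0]
    - [-0.8, 0.17, 0]
    - [-0.8, 0.17, 0]
    - [-0.8, 0.17, 0]
    - [-0.8, 0.17, 0]
    - [-0.8, 0.17, 0]
    - [-0.5, 0.13, 0]
    - [-0.2, 0.06, 0]
  hand: [-0.05, -0.05, -0.05, -0.05, -0.05, -0.05, -0.05, -0.05, -0.05, -0.05, -0.05, -0.05, -0.05, -0.05, -0.05, -0.05, -0.05, -0.05, -0.05, -0.05]

```text
clock: 34.03
position: [494.8, -180.9, 254.2]
ee_rot: [0.823, 0.568, -0.001, -0.0]
contact_force: [-0.3, 1.2, -2.1]
gripper_width: 46.4
grasp_force: 61.5
```

```bash
python3 st.py
```

```text
34.0333 pos [ 494.83 -180.94  254.16] F [-0.31  1.16 -2.07] Ftool [ 0.97 -0.7   2.07] T [-0.   -0.    0.02] j6 2.822 46.4
[[0.354, 0.935, -0.001], [0.935, -0.354, -0.0], [-0.001, -0.001, -1.0]]
```

apply_moves:
  delta_rot:
    - [0, 0, 0]
    - [0, 0, 0]
    - [0, 0, 0]
    - [0, 0, 0]
    - [0, 0, 0]
    - [0, 0, 0]
    - [0, 0, 0]
    - [0, 0, 0]
    - [0, 0, 0]
    - [0, 0, 0]
    - [0, 0, 0]
    - [0, 0, 0]
    - [0, 0, 0]
    - [0, 0, 0]
    - [0, 0, 0]
    - [0, 0, 0]
    - [0, 0, 0]
    - [0, 0, 0]
    - [0, 0, 0]
    - [0, 0, 0]
  xyz:
    - [0, 0, 0.3]
    - [0, 0, 0.5]
    - [0, 0, 0.5]
    - [0, 0, 0.5]
    - [0, 0, 0.5]
    - [0, 0, 0.5]
    - [0, 0, 0.5]
    - [0, 0, 0.5]
    - [0, 0, 0.5]
    - [0, 0, 0.5]
    - [0, 0, 0.5]
    - [0, 0, 0.5]
    - [0, 0, 0.5]
    - [0, 0, 0.5]
    - [0, 0, 0.5]
    - [0, 0, 0.4]
    - [0, 0, 0.3]
    - [0, 0, 0.2]
    - [0, 0, 0.1]
    - [0, 0, 0]
  hand: [-0.05, -0.05, -0.05, -0.05, -0.05, -0.05, -0.05, -0.05, -0.05, -0.05, -0.05, -0.05, -0.05, -0.05, -0.05, -0.05, -0.05, -0.05, -0.05, -0.05]

```text
clock: 35.7
position: [496.3, -178.5, 46.6]
ee_rot: [0.822, 0.57, -0.0, -0.0]
contact_force: [0.8, -0.2, -0.8]
gripper_width: 46.7
grasp_force: 61.5
```

```bash
python3 st.py
```

```text
35.7 pos [ 496.27 -178.54   46.65] F [ 0.76 -0.21 -0.79] Ftool [0.07 0.79 0.79] T [ 0.03 -0.02  0.01] j6 2.82 46.7
[[0.351, 0.936, -0.001], [0.936, -0.351, 0.0], [-0.0, -0.001, -1.0]]
```

Now I lower slowly until it touches.

apply_moves:
  delta_rot:
    - [0, 0, 0]
    - [0, 0, 0]
    - [0, 0, 0]
    - [0, 0, 0]
    - [0, 0, 0]
    - [0, 0, 0]
    - [0, 0, 0]
  xyz:
    - [0, 0, 0.06]
    - [0, 0, 0.06]
    - [0, 0, 0.06]
    - [0, 0, 0.06]
    - [0, 0, 0.06]
    - [0, 0, 0.04]
    - [0, 0, 0]
  hand: [-0.05, -0.05, -0.05, -0.05, -0.05, -0.05, -0.05]

```text
clock: 36.28
position: [496.2, -178.7, 38.3]
ee_rot: [0.822, 0.569, -0.0, -0.0]
contact_force: [-1.3, 0.2, -0.8]
gripper_width: 46.3
grasp_force: 61.5
```

apply_moves:
  delta_rot:
    - [0, 0, 0]
    - [0, 0, 0]
    - [0, 0, 0]
    - [0, 0, 0]
  xyz:
    - [0, 0, 0.02]
    - [0, 0, 0.02]
    - [0, 0, 0.02]
    - [0, 0, 0]
  hand: [-0.05, -0.05, -0.05, -0.05]

```text
clock: 36.62
position: [496.4, -178.6, 37.0]
ee_rot: [0.822, 0.569, -0.0, -0.0]
contact_force: [-0.6, -0.6, -0.7]
gripper_width: 46.8
grasp_force: 61.5
```

apply_moves:
  delta_rot:
    - [0, 0, 0]
    - [0, 0, 0]
    - [0, 0, 0]
  xyz:
    - [0, 0, 0.03]
    - [0, 0, 0.03]
    - [0, 0, 0]
  hand: [-0.05, -0.05, -0.05]

```text
clock: 36.87
position: [496.3, -178.6, 35.4]
ee_rot: [0.822, 0.569, -0.0, -0.0]
contact_force: [0.2, 0.3, -1.3]
gripper_width: 46.8
grasp_force: 61.5
```

apply_moves:
  delta_rot:
    - [0, 0, 0]
    - [0, 0, 0]
    - [0, 0, 0]
  xyz:
    - [0, 0, 0.02]
    - [0, 0, 0.02]
    - [0, 0, 0]
  hand: [-0.05, -0.05, -0.05]

```text
clock: 37.12
position: [496.5, -178.6, 35.0]
ee_rot: [0.822, 0.57, 0.0, 0.0]
contact_force: [-0.7, 0.5, 3.6]
gripper_width: 47.0
grasp_force: 61.6
```

apply_moves:
  delta_rot:
    - [0, 0, 0]
    - [0, 0, 0]
    - [0, 0, 0]
    - [0, 0, 0]
    - [0, 0, 0]
    - [0, 0, 0]
    - [0, 0, 0]
    - [0, 0, 0]
  xyz:
    - [0, 0, 0]
    - [0, 0, 0]
    - [0, 0, 0]
    - [0, 0, 0]
    - [0, 0, 0]
    - [0, 0, 0]
    - [0, 0, 0]
    - [0, 0, 0]
  hand: [-0.12, -0.16, -0.22, -0.3, -0.45, -0.6, -0.8, -0.8]

```text
clock: 37.78
position: [496.4, -178.7, 34.5]
ee_rot: [0.822, 0.569, -0.0, -0.0]
contact_force: [0.1, -0.6, 0.4]
gripper_width: 77.2
grasp_force: 0.0
```

apply_moves:
  delta_rot:
    - [0, 0, 0]
    - [0, 0, 0]
    - [0, 0, 0]
    - [0, 0, 0]
    - [0, 0, 0]
    - [0, 0, 0]
    - [0, 0, 0]
    - [0, 0, 0]
    - [0, 0, 0]
    - [0, 0, 0]
    - [0, 0, 0]
    - [0, 0, 0]
    - [0, 0, 0]
    - [0, 0, 0]
  xyz:
    - [0, 0, -0.1]
    - [0, 0, -0.3]
    - [0, 0, -0.5]
    - [0, 0, -0.5]
    - [0, 0, -0.5]
    - [0, 0, -0.5]
    - [0, 0, -0.5]
    - [0, 0, -0.6]
    - [0, 0, -0.6]
    - [0, 0, -0.6]
    - [0, 0, -0.6]
    - [0, 0, -0.4]
    - [0, 0, -0.2]
    - [0, 0, 0]
  hand: [-0.8, -0.8, -0.8, -0.8, -0.8, -0.8, -0.8, -0.8, -0.8, -0.8, -0.8, -0.8, -0.8, -0.8]

```text
clock: 38.95
position: [497.0, -178.7, 183.4]
ee_rot: [0.822, 0.57, 0.001, 0.001]
contact_force: [-1.2, 0.2, 0.6]
gripper_width: 76.8
grasp_force: 0.0
```

```bash
python3 st.py
python3 - <<'E'
from h import *
for n in ["top","scene"]:
    p=shot(n); print(n,capfit(p,497,-179,50,85))
im=cv2.cvtColor(p["frame"],cv2.COLOR_RGB2BGR)[200:440,110:420]; cv2.imwrite("pics/s4.png",cv2.resize(im,None,fx=2.4,fy=2.4))
E
```

```text
38.95 pos [ 496.95 -178.71  183.45] F [-1.18  0.22  0.56] Ftool [-0.21 -1.17 -0.57] T [ 0.01 -0.04  0.03] j6 2.82 76.8
[[0.351, 0.936, 0.003], [0.936, -0.351, -0.0], [0.001, 0.003, -1.0]]
top (233, array([ 483.8, -175.1,   18.3,   71.1]))
scene (1046, array([ 497.3, -178.7,   25.6,   70.7]))
```

View pics/s4.png

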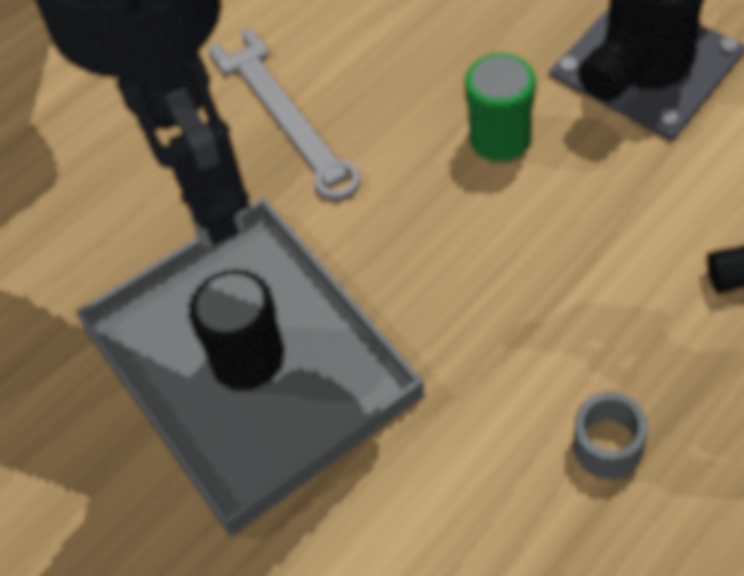

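The cap stands upright in the tray, its top at crop px (235,300) and at world (497,-179) with height about 70 mm. The gripper is clear and the bystanders visible in this crop look undisturbed.

```bash
python3 -c "
from bench import arm
print(arm.job_done())"
```

```text
the job is handed in; nothing more can be done
None
```

The cap is unscrewed, lifted straight off and standing open end down near the tray's centre; I handed the job in at about 39 s, but no verdict came back.

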